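# Swap the soil specimens back into their own dishes

## Robot

A 6-joint arm with a two-finger parallel gripper is mounted at the origin on the work surface. World frame = base frame: x ahead of the robot, y to its left, z up, the work surface at z = 0. Lengths are in mm, angles in rad, forces in N, time in s.
With the tool pointing down it reaches from about 200 to 875 mm from the base axis. Payload 3.4 kg.
Tool frame: the origin (TCP) lies midway between the tips of the shut fingers; the grasp point (between the pads) lies ctrl.tcp_to_grasp behind it (ctrl.tcp_to_grasp is the distance from the TCP to the grasp point, in mm); z points along the fingers, y is the line along which they close (so a half turn about z gives the same grasp; the last joint's range is limited). The gripper opens to 94 mm and grips with 3 to 60 N. Pads are 16 mm wide; open, the fingers measure 119 mm over their backs; the gripper's body (75 mm by 177 mm) begins 78 mm behind the grasp point.
Start: joints at [-1.284, 0.276, 1.505, -0, 1.361, -0.121], TCP at [228.043, -527.884, 205.493] pointing down, gripper open.
Joint ranges: [-2.89, 2.89], [-0.75, 2.08], [0.22, 2.7], [-1.18, 4.32], [0.11, 2.71], [-2.7, 2.7]. Speed limits (rad/s): [2.57, 2.57, 3.14, 3.14, 3.14, 3.14].

## Interface

Orientations are given as [roll, pitch, yaw] about the fixed x, y, z axes, in that order (R = Rz(yaw) Ry(pitch) Rx(roll)).
In Python, from cell import ctrl gives the robot as it stands.
- The arm moves only by the tool carry_out, never from a script. Its argument "plan" is a list of rows, each a list of 7 numbers: the opening, from -1 (shut) to 1 (fully open), then the shift along the tool's x, y, z normalised to -1 to 1, where 1 is 0.5 m, then the turn, a rotation vector about the tool's x, y, z normalised to -1 to 1, where 1 is 60 degrees. A call has 1 to 5 rows; each row is the pose to reach, as a shift and turn from the pose commanded when the call began, along the tool's axes at that moment; what a row does not reach only later rows make up. A row lasts 1/8 s, in which the tool goes at most 62.5 mm and 10.7 degrees, less where a joint would pass 70% of its speed; a pose out of reach is approached as far as the arm can. A call with a number of a shift or a turn outside -1 to 1 is refused whole. A call with a gripper value outside its range is refused whole. The fingers move at their own pace and stop on an object; the grip force is fixed at half the most. Time passes only in rows, so rows that repeat a pose let the fingers close. It gives the time, the measured TCP pose, the force, the opening and the grip force at its end, in the units of the state.
- ctrl.observe(): the state, without advancing time (a new reading comes with each control period).
- ctrl.snapshot(name): name is "scene" or "top" or "wrist"; returns a dict with "image" (400x640x3 uint8, red, green, blue), "fov_y" (degrees; the focal length in pixels is half the picture's height over the tangent of half this angle, whatever the lens; pixels are square), "cx", "cy" (the principal point, pixels), "origin" and "attitude" of the camera in the world; the wrist camera has in their place "T_tool_cam" (4x4, takes a point from camera to tool coordinates, whose origin is the TCP and whose axes are the flange's). Camera axes: x right, y up, looking along -z (the intrinsics and any distortion apply to the point x, -y, -z); pixel columns grow to the right and rows downward; lengths in mm; the calibration is good to about 2 mm. A picture is of the moment at which its call begins: read the wrist's pose just before it. There is no depth.
- ctrl.sign_off(): hands the job in; it is judged then, once.
The state is a dict: "time": time; "joints": joint angles; "dq": joint speeds; "effort": joint torques, N m; "tool_pos": TCP position; "orientation": TCP orientation; "wrist_force": force on the tool from outside, world axes, zero at the start; "ft_torque": the same for the moment, N m; "grip_width": opening from 0.0 (shut) to 1.0 (fully open); "grip_force": force on a finger pad.
Only numpy, scipy, OpenCV 4.12 (cv2) and the standard library are available. Lean on these libraries where they do the work, as an engineer would, in place of code of your own. Each camera call takes 0.05 s, during which the arm holds its last target. There are 200 camera calls.

## Task

The four soil specimens have been stood in one another's dishes: move them so that each stands upright in the dish of its own cap colour, using the spare black dish as the free place on the way (one specimen to a dish). Set each one down gently rather than dropping it, keep it upright, stand it only in a dish and never on the bench, and do not disturb the white porcelain cup. At the end the black dish is empty again.

Things in the scene. Friction and masses are not known exactly. Their poses are not given: they have to be found in the camera images.
- specimen_red: test specimen: loose upright solid brown soil cylinder, 38 mm diameter, 76 mm tall overall, about 0.2 kg (0.13 to 0.27), with a red end cap on its top (12 mm thick) and its bottom (8 mm thick), same diameter. Origin: centre of its underside; z up along its axis.
- specimen_blue: test specimen: loose upright solid brown soil cylinder, 38 mm diameter, 76 mm tall overall, about 0.2 kg (0.13 to 0.27), with a blue end cap on its top (12 mm thick) and its bottom (8 mm thick), same diameter. Origin: centre of its underside; z up along its axis.
- specimen_yellow: test specimen: loose upright solid brown soil cylinder, 38 mm diameter, 76 mm tall overall, about 0.2 kg (0.13 to 0.27), with a yellow end cap on its top (12 mm thick) and its bottom (8 mm thick), same diameter. Origin: centre of its underside; z up along its axis.
- specimen_green: test specimen: loose upright solid brown soil cylinder, 38 mm diameter, 76 mm tall overall, about 0.2 kg (0.13 to 0.27), with a green end cap on its top (12 mm thick) and its bottom (8 mm thick), same diameter. Origin: centre of its underside; z up along its axis.
- dish_red: red round dish fixed to the bench, the home of the specimen with red caps: 72 mm outside diameter, flat inner floor 8 mm above the bench and 60 mm across, rim 6 mm thick rising to 16 mm above the bench. Origin: centre of its underside, on the bench (z = 0). At the start a specimen of another colour stands in it.
- dish_blue: blue round dish fixed to the bench, the home of the specimen with blue caps: 72 mm outside diameter, flat inner floor 8 mm above the bench and 60 mm across, rim 6 mm thick rising to 16 mm above the bench. Origin: centre of its underside, on the bench (z = 0). At the start a specimen of another colour stands in it.
- dish_yellow: yellow round dish fixed to the bench, the home of the specimen with yellow caps: 72 mm outside diameter, flat inner floor 8 mm above the bench and 60 mm across, rim 6 mm thick rising to 16 mm above the bench. Origin: centre of its underside, on the bench (z = 0). At the start a specimen of another colour stands in it.
- dish_green: green round dish fixed to the bench, the home of the specimen with green caps: 72 mm outside diameter, flat inner floor 8 mm above the bench and 60 mm across, rim 6 mm thick rising to 16 mm above the bench. Origin: centre of its underside, on the bench (z = 0). At the start a specimen of another colour stands in it.
- dish_black: spare black dish fixed to the bench, of the same shape and size as the coloured ones, empty at the start. Origin: centre of its underside, on the bench (z = 0).
- bowl: fragile white porcelain cup without a handle standing loose among the dishes, 68 mm across, 45 mm tall, 0.16 kg; to be left alone. Origin: centre of its underside.
Not all that is in view belongs to the job. Of the things like the dish_green, leave any that is pink; of the rest the smaller one is meant.

How it is judged:
By the outcome, as a careful person would: the job done as asked, in the order asked, and still so for the second after the job is handed in, with the robot touching nothing.
It also fails if it takes over 141 s, if anything falls off the work surface, if the arm or the gripper's body presses on something with over 40 N, if the wrist force passes 120 N, or if a joint passes its speed limit or range.

## Working session

There is one attempt and no reset: what is moved stays moved. The work goes in short steps, Python scripts to look and compute and a tool call to move; the robot and the scene stay as the last step left them, time stands still between calls to the robot, and variables do not carry over. Pictures are saved under pics/ and viewed, at most 14 in all, crops included, and the job is handed in when it is done.

Besides the shell and the picture viewer there is one more tool, called after ">>>" in YAML: its name, and indented under it one key for each argument. carry_out: Moves the arm, as the interface text tells. Scaled input: -1 to 1 covers 0.5 m each way for a shift and 60 degrees each way for a turn. Its arguments: {"type":"object","properties":{"plan":{"type":"array"}},"required":["plan"]}

```bash
ls; mkdir -p pics
python3 - <<'E'
from cell import ctrl
import cv2
print(ctrl.observe(), ctrl.tcp_to_grasp)
for n in("scene","top"):
    s=ctrl.snapshot(n); print({k:v for k,v in s.items() if k!="image"})
    cv2.imwrite(f"pics/{n}0.png",s["image"][:,:,::-1])
E
```

```text
pics
{'time': 0.0, 'joints': array([-1.28405189e+00,  2.76564032e-01,  1.50610677e+00, -2.80544318e-05,
        1.36071425e+00, -1.20987108e-01]), 'dq': array([ 0.00046163,  0.00030719, -0.00100542, -0.00033516,  0.00062226,
        0.00070524]), 'effort': array([ 1.82747852e-03, -4.04577649e+01, -2.37230551e+01,  7.06507824e-02,
        3.45541863e-02, -1.47178362e-04]), 'tool_pos': array([ 227.83289801, -527.3151783 ,  204.63292138]), 'orientation': array([-3.13981004e+00, -1.89102408e-04,  4.07737255e-01]), 'wrist_force': array([ 0.05422729, -0.02099703,  0.49444259]), 'ft_torque': array([ 0.00468779,  0.00969101, -0.04252041]), 'grip_force': 0.0, 'grip_width': 1.0001638828295236} 18.8
{'fov_y': 56.12504930778913, 'cx': 315.2050226103396, 'cy': 197.1419045726927, 'origin': array([924.6575289 , 103.79820298, 780.93656684]), 'attitude': array([0.51707918, 0.00277037, 1.96644813])}
{'fov_y': 50.11313536277125, 'cx': 317.7700346574932, 'cy': 197.67790513850235, 'origin': array([ 374.42714962,  -71.82886847, 1103.61879739]), 'attitude': array([ 0.12216692,  0.01831643, -1.56219988])}
```

View pics/scene0.png

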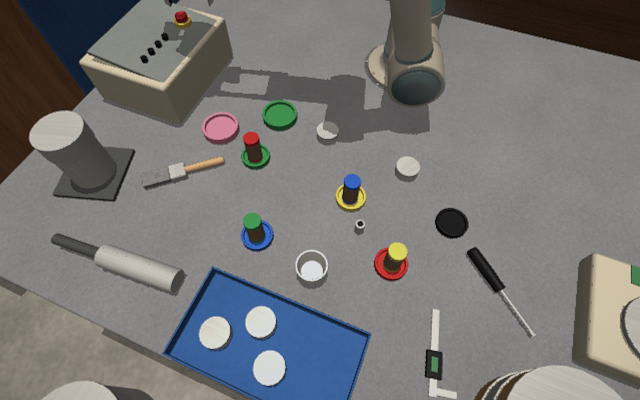

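View pics/top0.png

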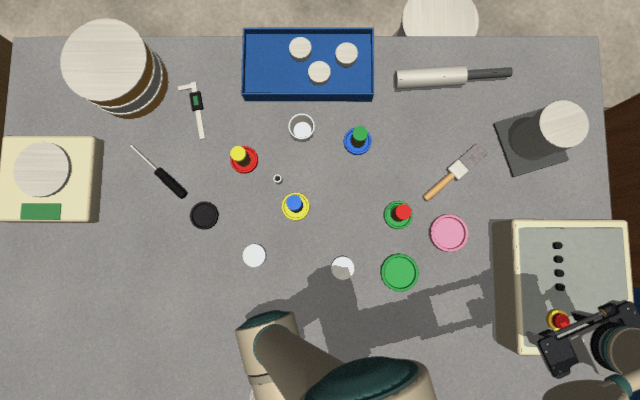

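The scene picture shows the blue specimen in the yellow dish at (350,195), yellow in red at (391,262), red in the small green dish at (255,155) and green in blue at (257,234). The black dish at (451,222) is empty and the cup is at (311,266). The pink dish and the larger green dish are decoys. In the top view the dishes are yellow (295,207), red (244,160), green (398,215), blue (357,141) and black (204,215), with the cup at (301,127).

```bash
cat > h.py <<'E'
from cell import ctrl
import numpy as np, cv2
from scipy.spatial.transform import Rotation as Ro
def px2w(s,uv,z):
    f=200/np.tan(np.radians(s["fov_y"]/2)); uv=np.atleast_2d(uv).astype(float)
    d=np.c_[(uv[:,0]-s["cx"])/f,-(uv[:,1]-s["cy"])/f,-np.ones(len(uv))]@Ro.from_euler("xyz",s["attitude"]).as_matrix().T
    o=np.array(s["origin"]); return (o+d*((z-o[2])/d[:,2])[:,None])[:,:2]
H=dict(red=(0,6),yellow=(24,34),green=(50,75),blue=(100,120))
def mask(s,c):
    hsv=cv2.cvtColor(s["image"],cv2.COLOR_RGB2HSV)
    if c=="black": return cv2.inRange(hsv,(0,0,0),(179,255,50))
    m=cv2.inRange(hsv,(H[c][0],120,60),(H[c][1],255,255))
    if c=="red": m|=cv2.inRange(hsv,(172,120,60),(179,255,255))
    return m
def comps(s,c,box,minA=40):
    m=mask(s,c); k=np.zeros_like(m); x0,y0,x1,y1=box; k[y0:y1,x0:x1]=m[y0:y1,x0:x1]
    n,l,st,ce=cv2.connectedComponentsWithStats(k)
    return [(st[i],ce[i],(l==i).astype(np.uint8)) for i in range(1,n) if st[i][4]>=minA]
def fit(s,m,z):
    "outer circle in world at height z"
    c=max(cv2.findContours(m,cv2.RETR_EXTERNAL,cv2.CHAIN_APPROX_NONE)[0],key=len)[:,0,:]
    w=px2w(s,c,z).astype(np.float32); (x,y),r=cv2.minEnclosingCircle(w); return x,y,r
E
python3 - <<'E'
from h import *
B=dict(top=(180,100,430,300),scene=(190,90,480,290))
for n in B:
    s=ctrl.snapshot(n)
    for c in ("red","yellow","green","blue","black"):
        for st,ce,m in comps(s,c,B[n]):
            print(n,c,st,ce.round(1),"dish z12",np.round(fit(s,m,12),1),"cap z84",np.round(fit(s,m,84),1))
E
```

```text
top red [230 146  28  27 328] [246.1 161.6] dish z12 [607.7 143.4  36.6] cap z84 [592.3 129.2  34.2]
top red [395 204  16  16 197] [402.5 211.6] dish z12 [ 473.4 -268.    21. ] cap z84 [ 466.8 -255.    19.6]
top yellow [230 146  16  16 187] [237.8 153.2] dish z12 [623.8 159.7  20.9] cap z84 [607.4 144.4  19.5]
top yellow [282 193  28  27 362] [295.9 208.1] dish z12 [486.2   6.9  35.9] cap z84 [478.9   1.8  33.5]
top green [353 126  15  16 177] [359.6 133.6] dish z12 [ 678.1 -159.3   20.3] cap z84 [ 658.  -153.5   18.9]
top green [384 201  28  28 318] [394.8 216.5] dish z12 [ 466.2 -254.9   35.4] cap z84 [ 460.1 -242.8   33.1]
top green [ 381  254   37   37 1079] [399.2 272.2] dish z12 [ 321.1 -256.4   46.5] cap z84 [ 324.6 -244.2   43.5]
top blue [344 128  27  27 319] [355.8 143.7] dish z12 [ 658.7 -151.    36.1] cap z84 [ 640.  -145.8   33.8]
top blue [287 195  15  16 186] [293.9 202.4] dish z12 [495.5  10.5  20. ] cap z84 [487.5   5.1  18.7]
top black [191 100  12  11  70] [197.1 105.5] dish z12 [757.  273.7  18.7] cap z84 [731.8 250.9  17.5]
top black [180 186   7  13  61] [182.3 
[... 1410 characters left out ...]
 z12 [118.9  49.3  52.7] cap z84 [194.3  54.4  47.8]
scene black [256 144   6  14  43] [258.7 150.4] dish z12 [ 451.4 -252.2   20.6] cap z84 [ 495.7 -218.9   18.7]
scene black [435 208  33  30 757] [451.1 222.8] dish z12 [465.  243.7  38.6] cap z84 [508.  230.6  35. ]
scene black [257 223   8  18  57] [260.8 231.4] dish z12 [ 651.3 -147.6   20.9] cap z84 [ 676.9 -124.    19. ]
scene black [467 248  13  23 174] [474.6 256.5] dish z12 [529.2 313.7  25. ] cap z84 [566.2 294.1  22.7]
scene black [384 253   7  16  54] [386.7 260.7] dish z12 [606.7 137.2  16.9] cap z84 [636.5 134.   15.3]
scene black [201 269  13  21  73] [207.7 280.1] dish z12 [ 791.3 -200.3   23.5] cap z84 [ 803.8 -171.8   21.3]
```

>>> carry_out:
  plan:
    - [1,0.084,-0.073,-0.02,0,0,0.078]
    - [1,0.168,-0.146,-0.04,0,0,0.156]
    - [1,0.252,-0.218,-0.06,0,0,0.234]
    - [1,0.336,-0.291,-0.08,0,0,0.312]
    - [1,0.42,-0.364,-0.1,0,0,0.389]

```text
time: 0.82
tool_pos: [349.1, -275.8, 255.8]
orientation: [3.142, -0.0, -0.003]
wrist_force: [0.6, -1.1, 0.5]
grip_width: 0.999
grip_force: 0.0
```

>>> carry_out:
  plan:
    - [1,0.056,-0.11,0.02,0,0,0]
    - [1,0.112,-0.22,0.04,0,0,0]
    - [1,0.168,-0.33,0.06,0,0,0]
    - [1,0.224,-0.44,0.08,0,0,0]
    - [1,0.28,-0.55,0.1,0,0,0]

```text
time: 1.45
tool_pos: [489.1, -0.7, 205.3]
orientation: [3.141, -0.001, 0.001]
wrist_force: [0.6, -0.9, 0.2]
grip_width: 1.001
grip_force: 0.0
```

>>> carry_out:
  plan:
    - [1,0,-0.018,0.05,0,0,0]
    - [1,0,-0.018,0.1,0,0,0]
    - [1,0,-0.018,0.1,0,0,0]
    - [1,0,-0.018,0.1,0,0,0]

```text
time: 1.95
tool_pos: [489.0, 6.2, 156.2]
orientation: [3.141, -0.001, 0.0]
wrist_force: [0.1, 0.1, 0.4]
grip_width: 0.999
grip_force: 0.0
```

Run:
```python
from h import *
o=ctrl.observe(); print(o["time"],o["tool_pos"],o["orientation"],o["wrist_force"])
s=ctrl.snapshot("wrist"); print(s["T_tool_cam"],s["fov_y"],s["cx"],s["cy"],[k for k in s])
cv2.imwrite("pics/w1.png",s["image"][:,:,::-1])
```

```text
1.95 [489.00537128   6.15755131 156.21367144] [ 3.14133947e+00 -1.12798548e-03  5.15579348e-05] [0.11077435 0.12183238 0.35958533]
[[ 3.84465283e-05  9.58994361e-01  2.83425147e-01  8.16161647e+01]
 [ 9.99999654e-01  1.98644148e-04 -8.07779886e-04 -1.35418818e+00]
 [-8.30957103e-04  2.83425080e-01 -9.58994022e-01 -1.78151835e+02]
 [ 0.00000000e+00  0.00000000e+00  0.00000000e+00  1.00000000e+00]] 60.26650531293844 321.4042828810911 203.0598177562975 ['image', 'fov_y', 'cx', 'cy', 'T_tool_cam']
```

```bash
cat >> h.py <<'E'
def wrist():
    o=ctrl.observe(); s=dict(ctrl.snapshot("wrist")); T=np.eye(4)
    T[:3,:3]=Ro.from_euler("xyz",o["orientation"]).as_matrix(); T[:3,3]=o["tool_pos"]
    W=T@s["T_tool_cam"]; s["origin"]=W[:3,3]; s["attitude"]=Ro.from_matrix(W[:3,:3]).as_euler("xyz"); return s
def look(*cs):
    s=wrist()
    for c in cs:
        for st,ce,m in comps(s,c,(0,0,640,400),150): print(c,st,"z16",np.round(fit(s,m,16),1),"z84",np.round(fit(s,m,84),1))
E
python3 -c "
from h import *
look('blue','yellow')"
```

```text
blue [ 463    0   90   41 2152] z16 [ 649.9 -146.2   36.6] z84 [ 633.  -113.4   28.8]
blue [ 296  188   47   49 1802] z16 [467.4   8.3  24.8] z84 [489.4   8.1  19.5]
yellow [  85   14   60   62 2795] z16 [617.5 182.5  25.7] z84 [607.5 145.2  20.2]
yellow [ 283  157   72   64 1583] z16 [486.4  10.8  35.2] z84 [504.4  10.1  27.7]
```

View pics/w1.png

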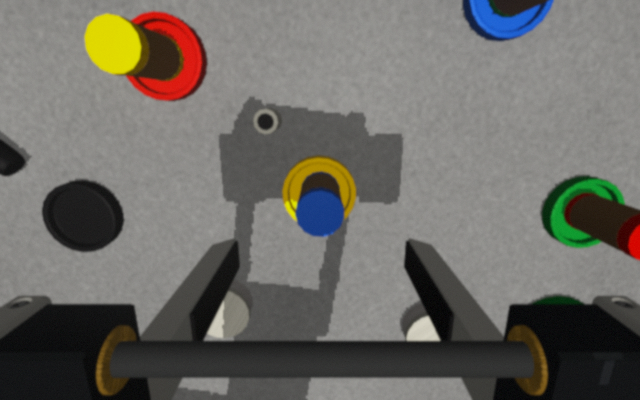

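The wrist view shows the blue cap at (320,212) centred between the fingers, in the yellow dish at (319,190). It measures (489.4, 8.1), which agrees with the top camera. I'll go down and grip.

>>> carry_out:
  plan:
    - [1,0,-0.003,0.08,0,0,0]
    - [1,0,-0.003,0.15,0,0,0]
    - [1,0,-0.003,0.2,0,0,0]
    - [1,0,-0.003,0.216,0,0,0]
    - [1,0,-0.003,0.216,0,0,0]

```text
time: 2.68
tool_pos: [489.0, 7.7, 48.0]
orientation: [3.141, -0.001, 0.0]
wrist_force: [0.3, 0.3, 0.7]
grip_width: 0.999
grip_force: 0.0
```

>>> carry_out:
  plan:
    - [-1,0,0,0,0,0,0]
    - [-1,0,0,0,0,0,0]
    - [-1,0,0,0,0,0,0]
    - [-1,0,0,0,0,0,0]
    - [-1,0,0,0,0,0,0]

```text
time: 3.3
tool_pos: [488.5, 8.0, 47.5]
orientation: [3.141, -0.0, 0.001]
wrist_force: [0.1, -0.2, 0.7]
grip_width: 0.504
grip_force: 0.0
```

>>> carry_out:
  plan:
    - [-1,0,0,0,0,0,0]
    - [-1,0,0,0,0,0,0]
    - [-1,0,0,0,0,0,0]
    - [-1,0,0,0,0,0,0]

```text
time: 3.8
tool_pos: [488.5, 7.9, 47.5]
orientation: [3.141, -0.0, 0.0]
wrist_force: [-0.5, 0.3, -0.5]
grip_width: 0.399
grip_force: 30.0
```

>>> carry_out:
  plan:
    - [-1,0,0,-0.02,0,0,0]
    - [-1,0,0,-0.06,0,0,0]
    - [-1,0,0,-0.12,0,0,0]
    - [-1,0,0,-0.18,0,0,0]
    - [-1,0,0,-0.22,0,0,0]

```text
time: 4.42
tool_pos: [488.8, 8.0, 159.4]
orientation: [3.141, -0.002, 0.0]
wrist_force: [0.1, -0.0, -2.6]
grip_width: 0.402
grip_force: 30.0
```

>>> carry_out:
  plan:
    - [-1,-0.006,-0.05,0,0,0,0]
    - [-1,-0.018,-0.16,0,0,0,0]
    - [-1,-0.032,-0.28,0,0,0,0]
    - [-1,-0.045,-0.4,0,0,0,0]
    - [-1,-0.053,-0.467,0,0,0,0]

```text
time: 5.05
tool_pos: [461.0, 244.1, 157.9]
orientation: [-3.141, -0.0, 0.003]
wrist_force: [-0.3, -0.8, -1.7]
grip_width: 0.401
grip_force: 30.0
```

>>> carry_out:
  plan:
    - [-1,0,0,0.02,0,0,0]
    - [-1,0,0,0.08,0,0,0]
    - [-1,0,0,0.14,0,0,0]
    - [-1,0,0,0.19,0,0,0]
    - [-1,0,0,0.205,0,0,0]

```text
time: 5.68
tool_pos: [460.5, 239.7, 53.3]
orientation: [3.14, 0.004, -0.001]
wrist_force: [-0.3, -0.3, -1.4]
grip_width: 0.399
grip_force: 30.0
```

>>> carry_out:
  plan:
    - [-1,0,0,0.005,0,0,0]
    - [-1,0,0,0.009,0,0,0]
    - [-1,0,0,0.012,0,0,0]
    - [-1,0,0,0.013,0,0,0]
    - [-1,0,0,0.013,0,0,0]

```text
time: 6.3
tool_pos: [462.0, 241.5, 48.7]
orientation: [-3.142, -0.0, 0.001]
wrist_force: [0.5, 0.2, -1.0]
grip_width: 0.402
grip_force: 30.0
```

>>> carry_out:
  plan:
    - [-1,0,0,0.001,0,0,0]
    - [-1,0,0,0.002,0,0,0]
    - [-1,0,0,0.002,0,0,0]
    - [-1,0,0,0.002,0,0,0]

```text
time: 6.8
tool_pos: [461.9, 241.4, 47.4]
orientation: [3.142, 0.0, 0.0]
wrist_force: [0.5, 0.6, -1.5]
grip_width: 0.402
grip_force: 30.0
```

>>> carry_out:
  plan:
    - [-1,0,0,0.001,0,0,0]
    - [-1,0,0,0.001,0,0,0]
    - [-1,0,0,0.002,0,0,0]
    - [-1,0,0,0.002,0,0,0]

```text
time: 7.3
tool_pos: [462.0, 241.4, 47.4]
orientation: [-3.141, -0.001, 0.0]
wrist_force: [-2.0, -1.4, 7.4]
grip_width: 0.403
grip_force: 30.0
```

>>> carry_out:
  plan:
    - [0.4,0,0,-0.001,0,0,0]
    - [0.4,0,0,-0.001,0,0,0]
    - [0.4,0,0,-0.001,0,0,0]
    - [0.4,0,0,-0.001,0,0,0]
    - [0.4,0,0,-0.001,0,0,0]

```text
time: 7.92
tool_pos: [461.9, 241.4, 46.8]
orientation: [3.141, 0.0, 0.0]
wrist_force: [-0.4, -0.1, -0.5]
grip_width: 0.699
grip_force: 0.0
```

>>> carry_out:
  plan:
    - [0.4,0,0,-0.04,0,0,0]
    - [0.4,0,0,-0.12,0,0,0]
    - [0.4,0,0,-0.22,0,0,0]
    - [0.4,0,0,-0.22,0,0,0]

```text
time: 8.43
tool_pos: [464.7, 242.5, 160.9]
orientation: [-3.139, -0.008, 0.0]
wrist_force: [-0.3, -0.2, -0.3]
grip_width: 0.699
grip_force: 0.0
```

```bash
python3 -c "
from h import *
look('blue','yellow','red')
s=wrist(); m=[c for c in comps(s,'black',(180,80,460,330),300)]
for st,ce,k in m: print('black',st,np.round(fit(s,k,16),1))
cv2.imwrite('pics/w2.png',s['image'][:,:,::-1])"
```

```text
blue [ 299  190   49   48 1800] z16 [441.1 242.1  24.7] z84 [462.9 242.3  19.5]
yellow [ 436    0   59   39 1860] z16 [622.8 123.7  24.6] z84 [606.4 148.8  19.4]
yellow [ 527  131   79   75 4511] z16 [486.6  12.8  37.9] z84 [498.8  61.2  29.9]
red [ 392    0   84   74 2535] z16 [604.9 148.1  36.1] z84 [592.3 168.1  28.5]
black [ 180   80   90   68 2390] [540.  329.7  44.1]
black [ 283  154   73   64 2460] [462.9 245.4  35.2]
black [ 380  241   36   89 1318] [359.3 162.4  55.1]
black [ 228  242   35   88 1232] [358.7 323.5  54.6]
```

View pics/w2.png

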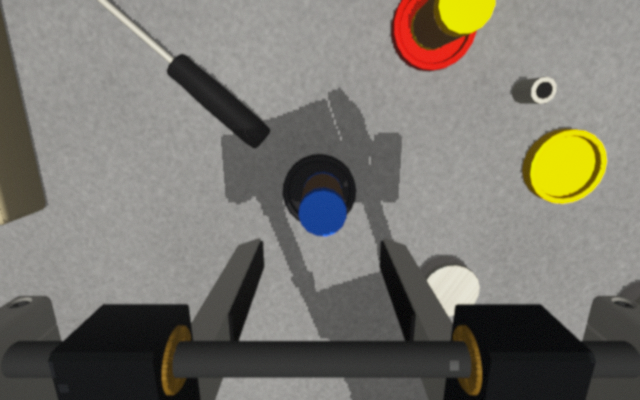

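The wrist view shows the blue specimen upright and roughly centred in the black dish at (320,205), and the yellow dish empty at (565,165). Next is yellow.

>>> carry_out:
  plan:
    - [0.4,0.06,0.04,0,0,0,0]
    - [0.4,0.15,0.1,0,0,0,0]
    - [0.4,0.24,0.16,0,0,0,0]
    - [0.4,0.291,0.192,0,0,0,0]
    - [0.4,0.291,0.192,0,0,0,0]

```text
time: 9.15
tool_pos: [607.7, 143.9, 154.0]
orientation: [3.141, 0.004, -0.002]
wrist_force: [-0.7, 0.6, 1.2]
grip_width: 0.699
grip_force: 0.0
```

```bash
python3 -c "
from h import *
o=ctrl.observe(); print(o['tool_pos'],o['orientation'])
look('yellow','red')"
```

```text
[607.69733446 143.94733118 154.03693279] [ 3.14078132e+00  4.13120707e-03 -2.13707214e-03]
yellow [ 296  189   45   47 1641] z16 [585.7 147.8  23.9] z84 [608.2 147.2  18.7]
yellow [ 427  269   58   54 1760] z16 [497.2   8.1  35.1] z84 [538.7  37.6  27.6]
red [ 283  152   75   66 2183] z16 [608.8 146.1  35.9] z84 [626.3 145.9  28.2]
```

>>> carry_out:
  plan:
    - [0.4,0,0,0.05,0,0,0]
    - [0.4,0,0,0.12,0,0,0]
    - [0.4,0,0,0.19,0,0,0]
    - [0.4,0,0,0.22,0,0,0]
    - [0.4,0,0,0.22,0,0,0]

```text
time: 9.82
tool_pos: [605.8, 146.1, 46.0]
orientation: [3.141, 0.003, 0.001]
wrist_force: [0.2, -0.5, 0.2]
grip_width: 0.702
grip_force: 0.0
```

>>> carry_out:
  plan:
    - [-1,0,0,0,0,0,0]
    - [-1,0,0,0,0,0,0]
    - [-1,0,0,0,0,0,0]
    - [-1,0,0,0,0,0,0]
    - [-1,0,0,0,0,0,0]

```text
time: 10.45
tool_pos: [608.0, 145.7, 47.8]
orientation: [-3.141, -0.002, 0.0]
wrist_force: [-0.8, 1.1, 4.5]
grip_width: 0.398
grip_force: 30.0
```

>>> carry_out:
  plan:
    - [-1,0,0,-0.02,0,0,0]
    - [-1,0,0,-0.06,0,0,0]
    - [-1,0,0,-0.12,0,0,0]
    - [-1,0,0,-0.18,0,0,0]
    - [-1,0,0,-0.22,0,0,0]

```text
time: 11.08
tool_pos: [607.5, 145.4, 158.4]
orientation: [3.141, -0.001, 0.0]
wrist_force: [-0.5, 0.5, -1.5]
grip_width: 0.403
grip_force: 29.9
```

>>> carry_out:
  plan:
    - [-1,-0.04,0.045,0,0,0,0]
    - [-1,-0.11,0.124,0,0,0,0]
    - [-1,-0.19,0.214,0,0,0,0]
    - [-1,-0.242,0.273,0,0,0,0]
    - [-1,-0.242,0.273,0,0,0,0]

```text
time: 11.7
tool_pos: [484.1, 7.5, 157.1]
orientation: [3.141, 0.002, -0.003]
wrist_force: [-0.2, 0.2, -1.4]
grip_width: 0.397
grip_force: 29.9
```

>>> carry_out:
  plan:
    - [-1,0,0,0.03,0,0,0]
    - [-1,0,0,0.1,0,0,0]
    - [-1,0,0,0.17,0,0,0]
    - [-1,0,0,0.205,0,0,0]
    - [-1,0,0,0.21,0,0,0]

```text
time: 12.32
tool_pos: [485.7, 10.0, 49.8]
orientation: [-3.141, 0.004, 0.002]
wrist_force: [-0.0, 0.6, -0.6]
grip_width: 0.402
grip_force: 29.9
```

>>> carry_out:
  plan:
    - [-1,0,0,0.003,0,0,0]
    - [-1,0,0,0.006,0,0,0]
    - [-1,0,0,0.009,0,0,0]
    - [-1,0,0,0.01,0,0,0]
    - [-1,0,0,0.01,0,0,0]

```text
time: 12.95
tool_pos: [487.1, 8.9, 47.8]
orientation: [3.141, -0.002, 0.0]
wrist_force: [-0.4, 0.2, 4.1]
grip_width: 0.399
grip_force: 30.0
```

>>> carry_out:
  plan:
    - [0.4,0,0,0,0,0,0]
    - [0.4,0,0,0,0,0,0]
    - [0.4,0,0,0,0,0,0]
    - [0.4,0,0,0,0,0,0]
    - [0.4,0,0,0,0,0,0]

```text
time: 13.58
tool_pos: [486.4, 8.9, 46.9]
orientation: [3.142, 0.0, 0.0]
wrist_force: [-0.6, -0.2, 0.3]
grip_width: 0.698
grip_force: 0.0
```

>>> carry_out:
  plan:
    - [0.4,0,0,-0.04,0,0,0]
    - [0.4,0,0,-0.12,0,0,0]
    - [0.4,0,0,-0.2,0,0,0]
    - [0.4,0,0,-0.22,0,0,0]
    - [0.4,0,0,-0.22,0,0,0]

```text
time: 14.2
tool_pos: [486.4, 9.0, 156.9]
orientation: [3.141, -0.001, 0.0]
wrist_force: [-1.1, 0.6, -0.6]
grip_width: 0.7
grip_force: 0.0
```

```bash
python3 -c "
from h import *
look('yellow','red')"
```

```text
yellow [ 286  155   72   79 3462] z16 [481.7   9.5  39.3] z84 [500.1   9.7  30.9]
red [ 122    8   87   90 6079] z16 [607.1 143.7  37.1] z84 [598.8 115.3  29.2]
red [623 212  17  44 499] z16 [ 442.  -304.8   23.7] z84 [ 468.8 -237.6   18.7]
```

>>> carry_out:
  plan:
    - [0.4,-0.008,0.1,0,0,0,0]
    - [0.4,-0.016,0.22,0,0,0,0]
    - [0.4,-0.024,0.34,0,0,0,0]
    - [0.4,-0.032,0.46,0,0,0,0]
    - [0.4,-0.039,0.526,0,0,0,0]

```text
time: 14.88
tool_pos: [465.7, -256.4, 154.7]
orientation: [-3.14, 0.003, -0.002]
wrist_force: [0.7, 0.4, -0.5]
grip_width: 0.699
grip_force: 0.0
```

>>> carry_out:
  plan:
    - [0.4,0,0,0,0,0,0]
    - [0.4,0,0,0,0,0,0]
    - [0.4,0,0,0,0,0,0]

```text
time: 15.25
tool_pos: [466.9, -252.4, 156.5]
orientation: [-3.14, 0.001, 0.002]
wrist_force: [0.2, 0.8, 0.3]
grip_width: 0.699
grip_force: 0.0
```

```bash
python3 -c "
from h import *
look('green','red')"
```

```text
green [ 287  154   73   63 1974] z16 [ 466.5 -252.6   35.3] z84 [ 484.1 -252.3   27.8]
green [ 281  284   86   58 4165] z16 [ 319.9 -253.6   47.3] z84 [ 368.8 -253.1   37.2]
red [ 300  185   47   50 1841] z16 [ 447.1 -253.3   25. ] z84 [ 468.8 -252.8   19.7]
red [401 188  70  55 413] z16 [ 439.7 -362.4   39.5] z84 [ 463.  -338.7   31.1]
red [416 205  77  69 552] z16 [ 418.2 -381.2   40.5] z84 [ 446.1 -353.4   31.9]
```

>>> carry_out:
  plan:
    - [0.4,0.002,-0.001,0.05,0,0,0]
    - [0.4,0.002,-0.001,0.12,0,0,0]
    - [0.4,0.002,-0.001,0.19,0,0,0]
    - [0.4,0.002,-0.001,0.22,0,0,0]
    - [0.4,0.002,-0.001,0.22,0,0,0]

```text
time: 15.92
tool_pos: [467.9, -252.8, 46.5]
orientation: [-3.141, 0.001, 0.001]
wrist_force: [0.6, 0.0, 0.5]
grip_width: 0.699
grip_force: 0.0
```

>>> carry_out:
  plan:
    - [-1,0,0,0,0,0,0]
    - [-1,0,0,0,0,0,0]
    - [-1,0,0,0,0,0,0]
    - [-1,0,0,0,0,0,0]
    - [-1,0,0,0,0,0,0]

```text
time: 16.55
tool_pos: [468.5, -254.0, 47.7]
orientation: [3.141, -0.001, 0.0]
wrist_force: [0.3, -0.8, 6.8]
grip_width: 0.399
grip_force: 30.0
```

>>> carry_out:
  plan:
    - [-1,0,0,-0.02,0,0,0]
    - [-1,0,0,-0.06,0,0,0]
    - [-1,0,0,-0.12,0,0,0]
    - [-1,0,0,-0.18,0,0,0]
    - [-1,0,0,-0.22,0,0,0]

```text
time: 17.18
tool_pos: [468.0, -253.5, 158.2]
orientation: [3.141, -0.0, 0.0]
wrist_force: [0.3, -1.0, -3.3]
grip_width: 0.399
grip_force: 30.0
```

>>> carry_out:
  plan:
    - [-1,0.014,-0.04,0,0,0,0]
    - [-1,0.042,-0.12,0,0,0,0]
    - [-1,0.077,-0.22,0,0,0,0]
    - [-1,0.112,-0.32,0,0,0,0]
    - [-1,0.148,-0.42,0,0,0,0]

```text
time: 17.8
tool_pos: [541.8, -41.9, 156.7]
orientation: [-3.141, 0.001, 0.0]
wrist_force: [1.4, 0.0, -2.6]
grip_width: 0.398
grip_force: 30.0
```

>>> carry_out:
  plan:
    - [-1,0.035,-0.1,0,0,0,0]
    - [-1,0.07,-0.2,0,0,0,0]
    - [-1,0.105,-0.3,0,0,0,0]
    - [-1,0.133,-0.377,0,0,0,0]
    - [-1,0.133,-0.377,0,0,0,0]

```text
time: 18.42
tool_pos: [608.5, 147.9, 156.1]
orientation: [-3.141, 0.001, 0.004]
wrist_force: [-0.2, -0.8, -2.5]
grip_width: 0.4
grip_force: 30.0
```

>>> carry_out:
  plan:
    - [-1,0,0,0.03,0,0,0]
    - [-1,0,0,0.1,0,0,0]
    - [-1,0,0,0.17,0,0,0]
    - [-1,0,0,0.205,0,0,0]
    - [-1,0,0,0.208,0,0,0]

```text
time: 19.05
tool_pos: [607.1, 143.9, 51.4]
orientation: [3.141, 0.003, -0.001]
wrist_force: [-0.4, 0.0, -2.3]
grip_width: 0.4
grip_force: 30.0
```

>>> carry_out:
  plan:
    - [-1,0,0,0.004,0,0,0]
    - [-1,0,0,0.007,0,0,0]
    - [-1,0,0,0.01,0,0,0]
    - [-1,0,0,0.012,0,0,0]
    - [-1,0,0,0.012,0,0,0]

```text
time: 19.68
tool_pos: [608.8, 145.1, 47.8]
orientation: [-3.142, -0.001, 0.001]
wrist_force: [-0.4, 0.6, 3.0]
grip_width: 0.401
grip_force: 30.0
```

>>> carry_out:
  plan:
    - [0.4,0,0,0,0,0,0]
    - [0.4,0,0,0,0,0,0]
    - [0.4,0,0,0,0,0,0]
    - [0.4,0,0,0,0,0,0]
    - [0.4,0,0,0,0,0,0]

```text
time: 20.3
tool_pos: [608.4, 145.0, 46.9]
orientation: [3.141, 0.0, 0.0]
wrist_force: [-0.5, -0.5, -0.0]
grip_width: 0.697
grip_force: 0.0
```

>>> carry_out:
  plan:
    - [0.4,0,0,-0.04,0,0,0]
    - [0.4,0,0,-0.12,0,0,0]
    - [0.4,0,0,-0.2,0,0,0]
    - [0.4,0,0,-0.22,0,0,0]
    - [0.4,0,0,-0.22,0,0,0]

```text
time: 20.92
tool_pos: [608.3, 145.0, 156.9]
orientation: [3.142, -0.0, 0.0]
wrist_force: [-0.5, 0.3, 0.0]
grip_width: 0.694
grip_force: 0.0
```

>>> carry_out:
  plan:
    - [0.4,0.015,0.09,0,0,0,0]
    - [0.4,0.035,0.2,0,0,0,0]
    - [0.4,0.055,0.32,0,0,0,0]
    - [0.4,0.075,0.44,0,0,0,0]
    - [0.4,0.09,0.54,0,0,0,0]

```text
time: 21.55
tool_pos: [652.4, -127.0, 154.2]
orientation: [-3.141, 0.004, -0.0]
wrist_force: [1.4, 0.7, 0.8]
grip_width: 0.698
grip_force: 0.0
```

>>> carry_out:
  plan:
    - [0.4,0.01,0.057,0,0,0,0]
    - [0.4,0.01,0.057,0,0,0,0]
    - [0.4,0.01,0.057,0,0,0,0]
    - [0.4,0.01,0.057,0,0,0,0]

```text
time: 22.05
tool_pos: [658.1, -151.7, 156.5]
orientation: [-3.141, 0.001, 0.002]
wrist_force: [-0.2, -0.1, -0.8]
grip_width: 0.703
grip_force: 0.0
```

```bash
python3 -c "
from h import *
o=ctrl.observe(); print(o['tool_pos'],o['orientation'])
look('green','blue')
s=ctrl.snapshot('scene'); cv2.imwrite('pics/s2.png',s['image'][:,:,::-1])"
```

```text
[ 658.11197765 -151.67829485  156.50720368] [-3.14079342e+00  1.06409718e-03  2.16550202e-03]
green [ 299  187   47   47 1723] z16 [ 637.7 -150.6   23.9] z84 [ 659.5 -150.6   18.8]
blue [    0     0   374    66 22321] z16 [795.3 -33.3 161. ] z84 [783.5 -58.3 126.6]
blue [ 284  152   74   65 2183] z16 [ 659.6 -149.5   35.7] z84 [ 676.7 -149.7   28.1]
```

View pics/s2.png

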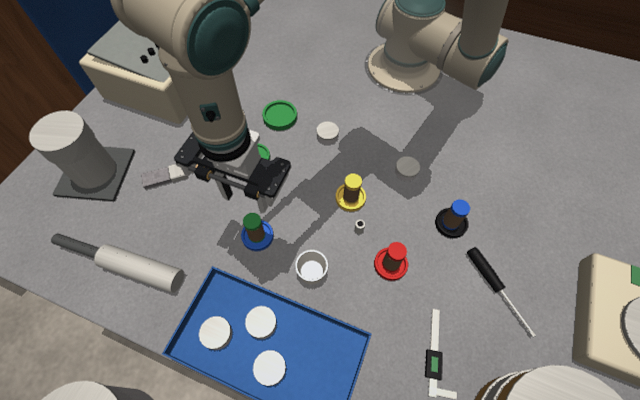

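The scene picture shows yellow in its dish at (350,190), red in its dish at (392,260), blue in the black dish at (455,218), and the cup still at (311,266). Next is green.

>>> carry_out:
  plan:
    - [0.4,0,-0.002,0.05,0,0,0]
    - [0.4,0,-0.002,0.12,0,0,0]
    - [0.4,0,-0.002,0.19,0,0,0]
    - [0.4,0,-0.002,0.22,0,0,0]
    - [0.4,0,-0.002,0.22,0,0,0]

```text
time: 22.78
tool_pos: [658.1, -151.8, 46.3]
orientation: [-3.141, 0.002, 0.001]
wrist_force: [0.0, 0.2, 0.1]
grip_width: 0.694
grip_force: 0.0
```

>>> carry_out:
  plan:
    - [-1,0,0,0,0,0,0]
    - [-1,0,0,0,0,0,0]
    - [-1,0,0,0,0,0,0]
    - [-1,0,0,0,0,0,0]
    - [-1,0,0,0,0,0,0]

```text
time: 23.4
tool_pos: [659.1, -152.5, 47.9]
orientation: [3.141, -0.002, 0.0]
wrist_force: [-0.1, 0.7, 4.5]
grip_width: 0.402
grip_force: 30.0
```

>>> carry_out:
  plan:
    - [-1,0,0,-0.02,0,0,0]
    - [-1,0,0,-0.06,0,0,0]
    - [-1,0,0,-0.12,0,0,0]
    - [-1,0,0,-0.18,0,0,0]
    - [-1,0,0,-0.22,0,0,0]

```text
time: 24.02
tool_pos: [658.6, -152.7, 158.3]
orientation: [3.141, -0.001, 0.0]
wrist_force: [0.7, 0.8, -3.1]
grip_width: 0.401
grip_force: 29.9
```

>>> carry_out:
  plan:
    - [-1,-0.05,0.027,0,0,0,0]
    - [-1,-0.15,0.08,0,0,0,0]
    - [-1,-0.26,0.138,0,0,0,0]
    - [-1,-0.35,0.186,0,0,0,0]
    - [-1,-0.383,0.203,0,0,0,0]

```text
time: 24.65
tool_pos: [464.2, -254.7, 156.9]
orientation: [-3.141, 0.002, -0.002]
wrist_force: [0.4, 1.2, -1.8]
grip_width: 0.398
grip_force: 29.9
```

>>> carry_out:
  plan:
    - [-1,0,0,0.03,0,0,0]
    - [-1,0,0,0.1,0,0,0]
    - [-1,0,0,0.17,0,0,0]
    - [-1,0,0,0.205,0,0,0]
    - [-1,0,0,0.208,0,0,0]

```text
time: 25.28
tool_pos: [467.3, -252.4, 50.6]
orientation: [-3.139, 0.003, 0.002]
wrist_force: [0.2, -0.6, -2.1]
grip_width: 0.401
grip_force: 29.9
```

>>> carry_out:
  plan:
    - [-1,0,0,0.004,0,0,0]
    - [-1,0,0,0.007,0,0,0]
    - [-1,0,0,0.01,0,0,0]
    - [-1,0,0,0.012,0,0,0]
    - [-1,0,0,0.012,0,0,0]

```text
time: 25.9
tool_pos: [467.5, -254.3, 47.9]
orientation: [3.141, -0.001, 0.0]
wrist_force: [-0.5, 1.1, 3.9]
grip_width: 0.401
grip_force: 30.0
```

>>> carry_out:
  plan:
    - [0.4,0,0,0,0,0,0]
    - [0.4,0,0,0,0,0,0]
    - [0.4,0,0,0,0,0,0]
    - [0.4,0,0,0,0,0,0]
    - [0.4,0,0,0,0,0,0]

```text
time: 26.52
tool_pos: [467.1, -254.1, 46.9]
orientation: [3.142, 0.0, 0.0]
wrist_force: [0.3, -0.7, -0.0]
grip_width: 0.693
grip_force: 0.0
```

>>> carry_out:
  plan:
    - [0.4,0,0,-0.04,0,0,0]
    - [0.4,0,0,-0.12,0,0,0]
    - [0.4,0,0,-0.2,0,0,0]
    - [0.4,0,0,-0.22,0,0,0]
    - [0.4,0,0,-0.22,0,0,0]

```text
time: 27.15
tool_pos: [467.1, -254.1, 157.0]
orientation: [3.141, -0.0, 0.0]
wrist_force: [0.0, 0.2, -0.5]
grip_width: 0.699
grip_force: 0.0
```

>>> carry_out:
  plan:
    - [0.4,0,-0.08,0,0,0,0]
    - [0.4,-0.002,-0.18,0,0,0,0]
    - [0.4,-0.003,-0.29,0,0,0,0]
    - [0.4,-0.004,-0.4,0,0,0,0]
    - [0.4,-0.005,-0.5,0,0,0,0]

```text
time: 27.78
tool_pos: [462.8, -2.1, 155.0]
orientation: [-3.141, 0.004, 0.0]
wrist_force: [1.0, -0.0, -0.5]
grip_width: 0.701
grip_force: 0.0
```

>>> carry_out:
  plan:
    - [0.4,-0.001,-0.11,0,0,0,0]
    - [0.4,-0.002,-0.22,0,0,0,0]
    - [0.4,-0.003,-0.33,0,0,0,0]
    - [0.4,-0.004,-0.43,0,0,0,0]
    - [0.4,-0.004,-0.492,0,0,0,0]

```text
time: 28.4
tool_pos: [460.7, 243.8, 154.7]
orientation: [3.14, 0.004, 0.002]
wrist_force: [0.1, 0.2, -0.6]
grip_width: 0.699
grip_force: 0.0
```

>>> carry_out:
  plan:
    - [0.4,0,0,0,0,0,0]
    - [0.4,0,0,0,0,0,0]
    - [0.4,0,0,0,0,0,0]

```text
time: 28.78
tool_pos: [462.1, 240.6, 156.4]
orientation: [3.141, 0.001, -0.001]
wrist_force: [0.7, 0.1, 0.3]
grip_width: 0.701
grip_force: 0.0
```

```bash
python3 -c "
from h import *
o=ctrl.observe(); print(o['tool_pos'],o['orientation'])
look('blue')"
```

```text
[462.1125398  240.56201636 156.40403712] [ 3.14064329e+00  1.11304771e-03 -1.06552275e-03]
blue [ 296  187   50   49 1868] z16 [440.8 242.7  24.8] z84 [462.8 242.6  19.5]
```

>>> carry_out:
  plan:
    - [0.4,0,0,0.05,0,0,0]
    - [0.4,0,0,0.12,0,0,0]
    - [0.4,0,0,0.19,0,0,0]
    - [0.4,0,0,0.22,0,0,0]
    - [0.4,0,0,0.22,0,0,0]

```text
time: 29.45
tool_pos: [462.1, 241.2, 46.4]
orientation: [3.141, 0.002, -0.0]
wrist_force: [0.1, -0.1, 0.2]
grip_width: 0.703
grip_force: 0.0
```

>>> carry_out:
  plan:
    - [-1,0,0,0,0,0,0]
    - [-1,0,0,0,0,0,0]
    - [-1,0,0,0,0,0,0]
    - [-1,0,0,0,0,0,0]
    - [-1,0,0,0,0,0,0]

```text
time: 30.08
tool_pos: [462.9, 242.0, 47.7]
orientation: [-3.141, -0.001, 0.001]
wrist_force: [-0.9, -1.2, 6.1]
grip_width: 0.402
grip_force: 30.0
```

>>> carry_out:
  plan:
    - [-1,0,0,-0.02,0,0,0]
    - [-1,0,0,-0.06,0,0,0]
    - [-1,0,0,-0.12,0,0,0]
    - [-1,0,0,-0.18,0,0,0]
    - [-1,0,0,-0.22,0,0,0]

```text
time: 30.7
tool_pos: [462.4, 242.1, 158.3]
orientation: [-3.141, -0.001, 0.0]
wrist_force: [-0.9, -0.4, -1.5]
grip_width: 0.396
grip_force: 30.0
```

>>> carry_out:
  plan:
    - [-1,0.02,0.04,0,0,0,0]
    - [-1,0.06,0.12,0,0,0,0]
    - [-1,0.106,0.21,0,0,0,0]
    - [-1,0.151,0.3,0,0,0,0]
    - [-1,0.196,0.39,0,0,0,0]

```text
time: 31.32
tool_pos: [560.5, 45.7, 156.8]
orientation: [-3.141, 0.001, 0.001]
wrist_force: [0.5, 0.3, -1.9]
grip_width: 0.402
grip_force: 30.0
```

>>> carry_out:
  plan:
    - [-1,0.05,0.1,0,0,0,0]
    - [-1,0.1,0.2,0,0,0,0]
    - [-1,0.15,0.3,0,0,0,0]
    - [-1,0.19,0.375,0,0,0,0]
    - [-1,0.2,0.395,0,0,0,0]

```text
time: 31.95
tool_pos: [661.0, -153.0, 156.0]
orientation: [3.142, 0.001, -0.002]
wrist_force: [-0.4, 0.9, -2.6]
grip_width: 0.397
grip_force: 30.0
```

>>> carry_out:
  plan:
    - [-1,0,0,0.03,0,0,0]
    - [-1,0,0,0.1,0,0,0]
    - [-1,0,0,0.17,0,0,0]
    - [-1,0,0,0.205,0,0,0]
    - [-1,0,0,0.208,0,0,0]

```text
time: 32.58
tool_pos: [659.1, -148.9, 51.6]
orientation: [-3.14, 0.003, 0.002]
wrist_force: [0.2, -0.4, -1.6]
grip_width: 0.398
grip_force: 30.0
```

>>> carry_out:
  plan:
    - [-1,0,0,0.004,0,0,0]
    - [-1,0,0,0.007,0,0,0]
    - [-1,0,0,0.01,0,0,0]
    - [-1,0,0,0.012,0,0,0]
    - [-1,0,0,0.012,0,0,0]

```text
time: 33.2
tool_pos: [660.9, -150.7, 47.7]
orientation: [3.141, -0.001, 0.0]
wrist_force: [-0.1, -0.6, 1.7]
grip_width: 0.4
grip_force: 30.0
```

>>> carry_out:
  plan:
    - [0.4,0,0,0,0,0,0]
    - [0.4,0,0,0,0,0,0]
    - [0.4,0,0,0,0,0,0]
    - [0.4,0,0,0,0,0,0]
    - [0.4,0,0,0,0,0,0]

```text
time: 33.83
tool_pos: [660.5, -150.5, 46.9]
orientation: [3.142, 0.0, 0.0]
wrist_force: [0.5, 0.4, -0.2]
grip_width: 0.7
grip_force: 0.0
```

>>> carry_out:
  plan:
    - [0.4,0,0,-0.04,0,0,0]
    - [0.4,0,0,-0.12,0,0,0]
    - [0.4,0,0,-0.2,0,0,0]
    - [0.4,0,0,-0.26,0,0,0]
    - [0.4,0,0,-0.3,0,0,0]

```text
time: 34.45
tool_pos: [661.1, -150.6, 199.0]
orientation: [3.141, -0.002, 0.0]
wrist_force: [0.2, -0.0, 0.3]
grip_width: 0.703
grip_force: 0.0
```

>>> carry_out:
  plan:
    - [0.4,-0.08,0,0,0,0,0]
    - [0.4,-0.2,0,0,0,0,0]
    - [0.4,-0.32,0,0,0,0,0]
    - [0.4,-0.42,0,0,0,0,0]
    - [0.4,-0.48,0,0,0,0,0]

```text
time: 35.08
tool_pos: [417.9, -150.1, 197.1]
orientation: [3.141, 0.0, -0.0]
wrist_force: [0.4, -0.1, 0.1]
grip_width: 0.702
grip_force: 0.0
```

>>> carry_out:
  plan:
    - [0.4,0,0,0,0,0,0]
    - [0.4,0,0,0,0,0,0]
    - [0.4,0,0,0,0,0,0]
    - [0.4,0,0,0,0,0,0]
    - [0.4,0,0,0,0,0,0]

```text
time: 35.7
tool_pos: [421.0, -150.6, 196.7]
orientation: [-3.141, 0.0, 0.001]
wrist_force: [-0.6, -0.3, 0.3]
grip_width: 0.7
grip_force: 0.0
```

```bash
python3 -c "
from h import *
s=ctrl.snapshot('scene'); cv2.imwrite('pics/s3.png',s['image'][:,:,::-1])
s=ctrl.snapshot('top'); cv2.imwrite('pics/t3.png',s['image'][:,:,::-1])"
```

```text
(no output)
```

View pics/s3.png

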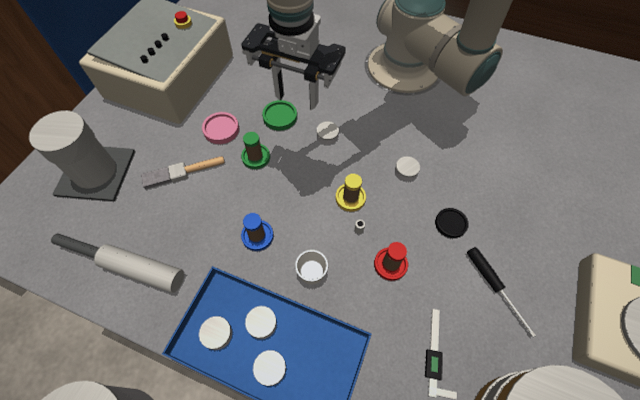

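View pics/t3.png

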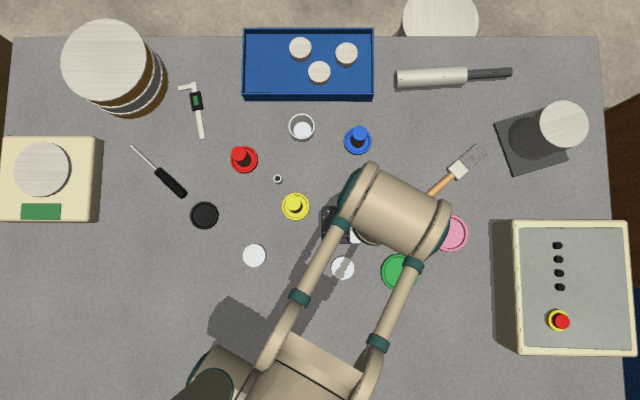

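The scene and top pictures show all four specimens upright in their own dishes: green (254,150), yellow (351,188), red (393,260) and blue (256,230) in the scene view. The black dish at (451,222) is empty, the cup at (311,266) has not moved, and the arm is clear.

```bash
python3 -c "
from cell import ctrl
print(ctrl.sign_off())"
```

```text
the job is handed in; nothing more can be done
None
```

I moved all four specimens into the dishes of their own cap colour, upright; the black dish is empty, the cup is where it was, and the job was handed in at about 36 s.

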